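# Seat a batten in the sawing jig and clamp it down

## Task

The batten was laid loosely in the clamping jig on the saw's carriage. Slide it along the bed, without lifting it, until its long side lies flush against the rail and its right end touches the end stop; only then swing the clamp lever all the way down so that its rubber pad rests on the batten. Do not disturb the try square, the pencil or the tape measure on the carriage.

Things in the scene. Friction and masses are not known exactly. Their poses are not given: they have to be found in the camera images.
- jig: Clamping jig, fixed on the carriage: plywood bed 12 mm thick, from x = -80 to +95 mm and y = -135 to +135 mm about the origin at its underside. x points away from the robot, y left, z up. Aluminium rail along y on the far side, near face at x = +55 mm; aluminium end stop across the right end, left face at y = -100 mm, from x = -25 to +55 mm. Both are 20 mm thick and stand 17 mm above the bed.
- seat (a point): Where the batten's centre lies when it is fully home against rail and stop (jig frame: x = 25, y = -10, z = 22 mm); axes as the jig's
- batten_centre (a point): Centre (half-way up) of the loose pale wooden batten, 60 mm (its x) by 180 mm (its y) by 20 mm high, 0.11 to 0.23 kg, lying flat on the bed roughly along the rail, at the start 15 to 45 mm short of rail and stop. Its axes match the jig's when seated.
- clamp (a joint): Angle of the clamp lever in rad: 0 = down with the pad flat on a batten, 1.57 = straight up, 1.9 = leaning back at its limit. Starts about straight up, has no spring and stays where it is left (friction, 2 to 3 N at the handle).
- clamp_hinge (a point): Hinge of the clamp lever, in a steel bracket just behind the rail (18 mm in x, 33 mm in y, top 60 mm above the worktop); jig frame x = 84, y = -20, z = 50 mm; axes as the jig's. The hinge axis is the jig's y; when down the lever lies along the jig's -x, over the batten.
- clamp_grip (a point): Point on the axis of the lever's black round handle, 130 mm from the hinge. The handle is 20 mm thick and runs from 90 to 158 mm from the hinge; the rest is a bar 16 mm wide, 8 mm thick. The rubber pad (20 mm across) is 59 mm from the hinge, its face 18 mm below the lever's axis. x points along the lever to the hinge.
- try_square: Bystander: try square lying on the carriage to the left of the jig, 120 x 188 x 23 mm, wooden stock and steel blade; origin under its centre
- pencil: Bystander: red carpenter's pencil on the carriage, farther left, 173 x 15 x 8 mm; origin under its centre
- tape_measure: Bystander: yellow and black tape measure standing on the carriage to the right of the jig, 40 x 80 x 68 mm; origin under its centre

How it is judged:
By the outcome, as a careful person would: the job done as asked, in the order asked, and still so for the second after the job is handed in, with the robot touching nothing.
It also fails if it takes over 59 s, if anything falls off the work surface, if the arm or the gripper's body presses on something with over 40 N, if the wrist force passes 120 N, or if a joint passes its speed limit or range.

## Robot

A 7-joint arm with a two-finger parallel gripper is mounted at the origin on a cart in front of the work surface, level with it; the furniture and walls round the work are solid. World frame = base frame: x ahead of the robot, y to its left, z up, the work surface at z = 0. Lengths are in m, angles in rad, forces in N, time in s.
With the tool pointing down it reaches from about 0.4 to 0.85 m from the base axis. Payload 10.4 kg.
Tool frame: the origin (TCP) lies midway between the tips of the shut fingers; the grasp point (between the pads) lies 19 mm behind it; z points along the fingers, y is the line along which they close (so a half turn about z gives the same grasp; the last joint's range is limited). The gripper opens to 85 mm and grips with 20 to 120 N. Pads are 22 mm wide; open, the fingers measure 114 mm over their backs; the gripper's body (76 mm by 85 mm) begins 54 mm behind the grasp point. The pads swing forward as they close: fully open they stand 13 mm farther back than shut.
Start: joints at [1.204, 0.332, -0.065, 1.46, 0.022, 1.35, -0.088], TCP at [0.211, -0.588, 0.231] pointing down, gripper open.
Joint ranges: [-2.6, 2.6], [-0.5, 2.12], [-1.47, 1.34], [0.16, 2.42], [-1.27, 4.41], [0.06, 2.06], [-2.6, 2.6]. Speed limits (rad/s): [2.22, 2.22, 2.79, 2.79, 3.14, 3.14, 3.14].

## Interface

Orientations are given as a unit quaternion [x, y, z, w].
In Python, from workcell import monitor, eyes, manip gives the robot as it stands.
- The arm moves only by the tool send_rows, never from a script. Its arguments are lists of equal length, an entry for each row: "offset": the shift along the tool's x, y, z in mm, a list of three; "roll": the turn about the tool's z in rad. In form: {"offset": [[tx, ty, tz], ...], "roll": [roll, ...]}. A call has exactly 5 rows; each row is the pose to reach, as a shift and turn from the pose commanded when the call began, along the tool's axes at that moment; what a row does not reach only later rows make up. A row lasts 1/12 s, in which the tool goes at most 41.7 mm and 7.16 degrees, less where a joint would pass 70% of its speed; a pose out of reach is approached as far as the arm can. A call with a gripper value outside its range is refused whole. "jaw" is the opening, from 0 (shut) to 1 (fully open), set as the call begins (left out, the last holds). The fingers move at their own pace and stop on an object; "newtons" is the grip in N (left out, the last holds). Time passes only in rows, so rows that repeat a pose let the fingers close, or fill a call up. It gives the time, the measured TCP pose, the force and the opening at its end, in the units of the state.
- monitor.get_obs(): the state, without advancing time (a new reading comes with each control period).
- eyes.camera(name): name is "scene" or "top"; returns (picture, depth): 480x640x3 uint8, blue, green, red; 480x640 float32, m along the optical axis (not along the pixel's ray), 0 where there is no reading.
- eyes.camera_params(name): a dict with "fovy" (degrees; the focal length in pixels is half the picture's height over the tangent of half this angle, whatever the lens; pixels are square), "cx", "cy" (the principal point, pixels), "k1" (the pictures are not rectified: a ray, as slopes to the right and down, at radius r is drawn at 1 + k1 r^2 times it, then the intrinsics apply), "R" (3x3) and "t" (3): a world point X has camera coordinates R X + t. Camera axes: x right, y down, z forward; pixel columns grow to the right and rows downward; lengths in m; the calibration is good to about 2 mm. A picture is of the moment at which its call begins. camera_params takes no time and is no camera call.
- manip.hand_in(): hands the job in, once; it reports no verdict.
The state is a dict: "clock": time; "joint_pos": joint angles; "joint_velocities": joint speeds; "tau": joint torques, N m; "position": TCP position; "ee_rot": TCP orientation; "ft_force": force on the tool from outside, world axes, zero at the start; "torque": the same for the moment, N m; "grip_width": opening from 0.0 (shut) to 1.0 (fully open).
Only numpy, scipy, OpenCV 4.12 (cv2) and the standard library are available. Lean on these libraries where they do the work, as an engineer would, in place of code of your own. Each camera call takes 0.05 s, during which the arm holds its last target. There are 200 camera calls.

## Working session

There is one attempt and no reset: what is moved stays moved. The work goes in short steps, Python scripts to look and compute and a tool call to move; the robot and the scene stay as the last step left them, time stands still between calls to the robot, and variables do not carry over. Pictures are saved under pics/ and viewed, on a budget of 10 in all, crops included, one or two more only if the job needs it, and the job is handed in when it is done.

Besides the shell and the picture viewer there is one more tool, called after "Request:" as name([rows], argument=value, ...), one row to a line, values as JSON. send_rows: Moves the arm, as the interface text tells. Its arguments: {"type":"object","properties":{"offset":{"type":"array"},"roll":{"type":"array"},"jaw":{"type":"number"},"newtons":{"type":"number"}},"required":["offset","roll"]}

```bash
mkdir -p pics
cat > h.py <<'E'
import numpy as np, cv2
from workcell import monitor, eyes, manip
def look(n,f=None):
    p,d=eyes.camera(n)
    if f: cv2.imwrite('pics/'+f,p)
    return p,d,eyes.camera_params(n)
def slopes(uv,c):
    f=240/np.tan(np.radians(c['fovy'])/2)
    q=(np.atleast_2d(uv).astype(float)-[c['cx'],c['cy']])/f
    s=q.copy()
    for _ in range(30): s=q/(1+c['k1']*(s**2).sum(1,keepdims=True))
    return s
def on_plane(uv,c,z):
    s=slopes(uv,c); R=np.array(c['R']);t=np.array(c['t'])
    d=np.c_[s,np.ones(len(s))]@R; o=-R.T@t
    return o+d*((z-o[2])/d[:,2])[:,None]
def by_depth(uv,dep,c):
    s=slopes(uv,c);uv=np.atleast_2d(uv).astype(int); z=dep[uv[:,1],uv[:,0]]
    return (np.c_[s,np.ones(len(s))]*z[:,None]-np.array(c['t']))@np.array(c['R'])
def project(X,c):
    q=np.atleast_2d(X)@np.array(c['R']).T+c['t']; s=q[:,:2]/q[:,2:]
    f=240/np.tan(np.radians(c['fovy'])/2)
    return s*(1+c['k1']*(s**2).sum(1,keepdims=True))*f+[c['cx'],c['cy']]
E
python3 - <<'E'
from h import *
for n in('top','scene'):
    p,d,c=look(n,n+'1.png'); print(n,c)
print(monitor.get_obs())
E
```

```text
top {'fovy': 49.93098999467384, 'cx': 326.9033164228561, 'cy': 236.74737798841826, 'k1': -0.03761156452769575, 'R': array([[-0.01225359, -0.99992222,  0.00232421],
       [-0.97780818,  0.01149637, -0.20918649],
       [ 0.2091435 , -0.00483592, -0.977873  ]]), 't': array([0.05198888, 0.46038909, 1.57676063])}
scene {'fovy': 45.86046698820163, 'cx': 323.24709663886324, 'cy': 228.31147259954858, 'k1': -0.1507427252616689, 'R': array([[-0.86907352, -0.49453406,  0.01213594],
       [-0.35219062,  0.601325  , -0.71719594],
       [ 0.34738018, -0.62757016, -0.69676589]]), 't': array([0.42035148, 0.20186846, 1.25573146])}
{'clock': 0.1, 'joint_pos': array([ 1.20443817,  0.33281226, -0.06470318,  1.46083672,  0.02159879,
        1.34990793, -0.08848976]), 'joint_velocities': array([-0.00066486, -0.00203184,  0.00023188, -0.00216928, -0.00025373,
        0.00039152,  0.00083873]), 'tau': array([ 1.32797504e-03, -6.26750350e+01,  4.88221971e-02, -3.92425597e+01,
        1.61478692e-02,  7.05794926e-03,  6.70161876e-05]), 'position': array([ 0.21053064, -0.58812362,  0.2306031 ]), 'ee_rot': array([ 9.85262206e-01,  1.71049652e-01, -1.35347591e-04, -6.19838795e-04]), 'ft_force': array([-0.80518255, -0.01225382, -0.09584281]), 'torque': array([ 0.01337532, -0.01847186,  0.02240581]), 'grip_width': 0.9996913672423482}
```

View pics/top1.png

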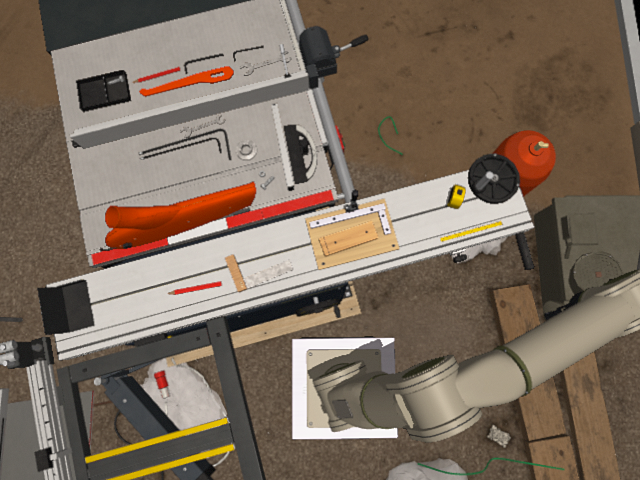

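View pics/scene1.png

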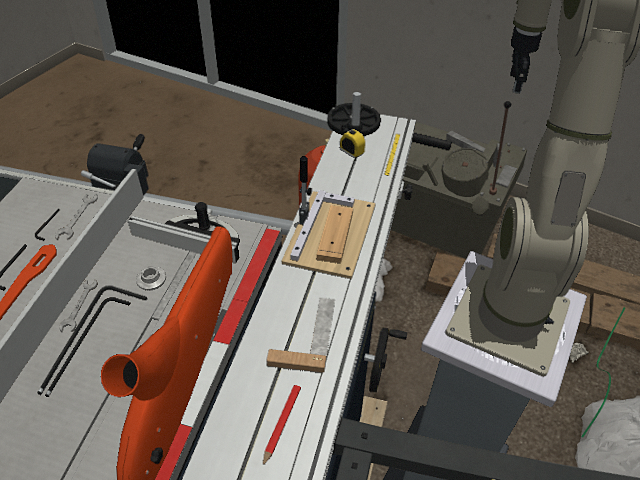

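The top view shows the jig centred near (352,233), turned a little, with the lever upright at (351,198). In the scene view it is near (330,230). I'll enlarge both.

Run:
```python
from h import *
a=cv2.imread('pics/top1.png')[180:280,295:410]; b=cv2.imread('pics/scene1.png')[140:285,270:390]
a=cv2.resize(a,(460,400),interpolation=cv2.INTER_CUBIC); b=cv2.resize(b,(331,400),interpolation=cv2.INTER_CUBIC)
cv2.imwrite('pics/crop1.png',np.hstack([a,b]))
p,d,c=look('top')
g=lambda uv:np.round(by_depth(uv,d,c),3)
print(g([[352,265],[340,245],[350,240],[375,255],[384,228],[340,220],[100,300],[456,196]]))
```

```text
[[ 0.377 -0.033  0.004]
 [ 0.437  0.005  0.035]
 [ 0.453 -0.027  0.035]
 [ 0.41  -0.109 -0.005]
 [ 0.492 -0.137  0.026]
 [ 0.521  0.003  0.024]
 [ 0.274  0.773 -0.002]
 [ 0.587 -0.368  0.06 ]]
```

View pics/crop1.png

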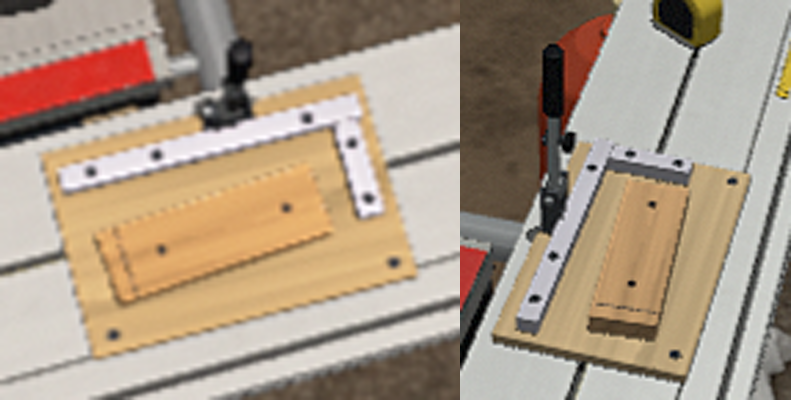

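```bash
cat >> h.py <<'E'
def fit2d(M,W):  # rigid 2D model->world
    M=np.array(M,float);W=np.array(W)[:,:2];a=M-M.mean(0);b=W-W.mean(0)
    th=np.arctan2((a[:,0]*b[:,1]-a[:,1]*b[:,0]).sum(),(a*b).sum())
    R=np.array([[np.cos(th),-np.sin(th)],[np.sin(th),np.cos(th)]]);t=W.mean(0)-R@M.mean(0)
    return th,t,(M@R.T+t-W)
E
python3 - <<'E'
from h import *
ct=eyes.camera_params('top');cs=eyes.camera_params('scene')
T=lambda p:np.array(p)/4+[295,180]-.375
k=120/331
S=lambda p:(np.array(p)-[460,0])*k+[270,140]-.3
bedM=[[.095,.135],[.095,-.135],[-.08,-.135],[-.08,.135]]
batM=[[.03,.09],[.03,-.09],[-.03,-.09],[-.03,.09]]
bt=on_plane(T([[44,156],[360,76],[415,276],[95,357]]),ct,.012)
bat=on_plane(T([[95,237],[310,165],[333,233],[122,303]]),ct,.032)
# scene corners: far-left bed hidden; (493,335) = far? left end lower-left, near left (685,378), near right (749,172)
bs=on_plane(S([[493,335],[749,172],[685,376]]),cs,.012)
bas=on_plane(S([[592,317],[628,177],[689,184],[656,327]]),cs,.032)
for n,M,W in(('jig top',bedM,bt),('jig scene',[bedM[0],bedM[2],bedM[3]],bs),('bat top',batM,bat),('bat sc',batM,bas)):
    th,t,r=fit2d(M,W);print(n,th.round(4),t.round(4),'\n',(r*1e3).round(1).tolist())
# rail edges
r=on_plane(T([[61,192],[337,127],[360,217]]),ct,.029);print(r.round(3))
# masks
p=cv2.imread('pics/top1.png');hsv=cv2.cvtColor(p,cv2.COLOR_BGR2HSV)
print([ (x,y,hsv[y,x].tolist()) for x,y in((352,265),(350,240),(345,245),(325,255),(345,222))])
E
```

```text
jig top 0.2382 [ 0.4717 -0.0363] 
 [[2.3, 2.6], [1.4, -0.4], [-1.3, -3.5], [-2.4, 1.3]]
jig scene 0.2569 [ 0.4745 -0.034 ] 
 [[1.9, 0.9], [-0.4, 0.4], [-1.5, -1.2]]
bat top 0.317 [ 0.459  -0.0223] 
 [[1.6, -1.0], [0.7, 0.9], [-0.4, -1.1], [-1.9, 1.2]]
bat sc 0.3341 [ 0.4612 -0.0221] 
 [[2.6, -1.5], [0.4, 2.2], [-2.1, 3.0], [-0.9, -3.7]]
[[ 0.496  0.101  0.029]
 [ 0.547 -0.122  0.029]
 [ 0.472 -0.138  0.029]]
[(352, 265, [18, 15, 215]), (350, 240, [17, 130, 229]), (345, 245, [16, 135, 224]), (325, 255, [16, 137, 134]), (345, 222, [18, 109, 205])]
```

Request:
send_rows([
  [18,-22,0],
  [36,-45,0],
  [54,-67,0],
  [72,-90,0],
  [90,-112,0],
], roll=[0,0,0,0,0])

```text
clock: 0.57
position: [0.2578, -0.4511, 0.231]
ee_rot: [0.985, 0.171, -0.0, -0.0]
ft_force: [-1.0, -0.8, 0.5]
grip_width: 0.997
```

Request:
send_rows([
  [18,-22,0],
  [36,-45,0],
  [54,-67,0],
  [72,-90,0],
  [90,-112,0],
], roll=[0,0,0,0,0])

```text
clock: 0.98
position: [0.3047, -0.3153, 0.2311]
ee_rot: [0.985, 0.171, -0.0, -0.0]
ft_force: [0.5, 0.1, -1.0]
grip_width: 1.001
```

Request:
send_rows([
  [18,-22,0],
  [36,-45,0],
  [54,-67,0],
  [72,-90,0],
  [90,-112,0],
], roll=[0,0,0,0,0])

```text
clock: 1.4
position: [0.3517, -0.1796, 0.2312]
ee_rot: [0.985, 0.171, -0.0, 0.0]
ft_force: [0.5, -0.7, 0.1]
grip_width: 1.002
```

Request:
send_rows([
  [18,-22,0],
  [36,-45,0],
  [54,-67,0],
  [72,-90,0],
  [90,-112,0],
], roll=[0.05,0.104,0.104,0.104,0.104])

```text
clock: 1.82
position: [0.3986, -0.0438, 0.2313]
ee_rot: [0.993, 0.12, 0.0, 0.0]
ft_force: [0.8, 0.0, -0.8]
grip_width: 0.999
```

Request:
send_rows([
  [0,0,20],
  [0,0,40],
  [0,0,60],
  [0,0,80],
  [0,0,100],
], roll=[0,0,0,0,0])

```text
clock: 2.23
position: [0.3984, -0.0453, 0.1304]
ee_rot: [0.993, 0.12, 0.0, 0.0]
ft_force: [-0.2, -0.4, 0.2]
grip_width: 1.004
```

Request:
send_rows([
  [0,0,30],
  [0,0,60],
  [0,0,85],
  [0,0,105],
  [0,0,115],
], roll=[0,0,0,0,0])

```text
clock: 2.65
position: [0.397, -0.045, 0.0141]
ee_rot: [0.993, 0.12, -0.001, -0.001]
ft_force: [-0.4, 0.4, -0.2]
grip_width: 0.998
```

Request:
send_rows([
  [0,0,2],
  [0,0,4],
  [0,0,6],
  [0,0,8],
  [0,0,8],
], roll=[0,0,0,0,0])

```text
clock: 3.07
position: [0.3991, -0.0455, 0.0088]
ee_rot: [0.993, 0.12, 0.001, 0.0]
ft_force: [0.6, -0.0, 1.2]
grip_width: 1.001
```

Run:
```python
from h import *
p,d,c=look('top');q,e,k=look('scene')
a=cv2.resize(p[180:280,295:410],(460,400),interpolation=cv2.INTER_CUBIC); b=cv2.resize(q[140:285,270:390],(331,400),interpolation=cv2.INTER_CUBIC)
cv2.imwrite('pics/crop2.png',np.hstack([a,b]))
```

```text
(no output)
```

View pics/crop2.png

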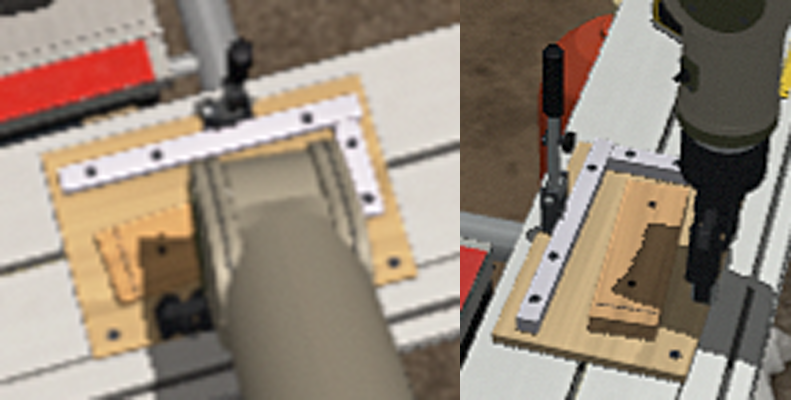

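Both views show the open gripper down on the near side of the batten and clear of everything. I'll push toward the rail with both fingers.

Request:
send_rows([
  [8,0,0],
  [16,0,0],
  [24,0,0],
  [30,0,0],
  [36,0,0],
], roll=[0,0,0,0,0])

```text
clock: 3.58
position: [0.4344, -0.0364, 0.0082]
ee_rot: [0.993, 0.12, -0.0, -0.0]
ft_force: [-2.6, -0.5, 1.1]
grip_width: 1.0
```

Request:
send_rows([
  [4,0,0],
  [8,0,0],
  [12,0,0],
  [14,0,0],
  [16,0,0],
], roll=[0,0,0,0,0])

```text
clock: 4.0
position: [0.4492, -0.0329, 0.0082]
ee_rot: [0.993, 0.12, -0.0, 0.0]
ft_force: [-1.2, -1.2, -0.1]
grip_width: 0.998
```

Request:
send_rows([
  [1,0,0],
  [2,0,0],
  [3,0,0],
  [4,0,0],
  [5,0,0],
], roll=[0,0,0,0,0])

```text
clock: 4.42
position: [0.454, -0.0318, 0.0083]
ee_rot: [0.993, 0.12, 0.0, 0.0]
ft_force: [-0.5, 0.7, -0.5]
grip_width: 0.998
```

Request:
send_rows([
  [1,0,0],
  [2,0,0],
  [3,0,0],
  [3,0,0],
  [3,0,0],
], roll=[0,0,0,0,0])

```text
clock: 4.83
position: [0.4568, -0.0312, 0.0083]
ee_rot: [0.993, 0.12, -0.0, 0.0]
ft_force: [-1.2, -1.3, 0.0]
grip_width: 1.002
```

Request:
send_rows([
  [1,0,0],
  [2,0,0],
  [3,0,0],
  [3,0,0],
  [3,0,0],
], roll=[0,0,0,0,0])

```text
clock: 5.25
position: [0.4569, -0.0309, 0.0076]
ee_rot: [0.993, 0.12, -0.003, 0.0]
ft_force: [-12.9, -3.2, 9.1]
grip_width: 0.999
```

Run:
```python
from h import *
p,d,c=look('top');q,e,k=look('scene')
a=cv2.resize(p[180:280,295:410],(460,400),interpolation=cv2.INTER_CUBIC); b=cv2.resize(q[140:285,270:390],(331,400),interpolation=cv2.INTER_CUBIC)
cv2.imwrite('pics/crop3.png',np.hstack([a,b]))
```

```text
(no output)
```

View pics/crop3.png

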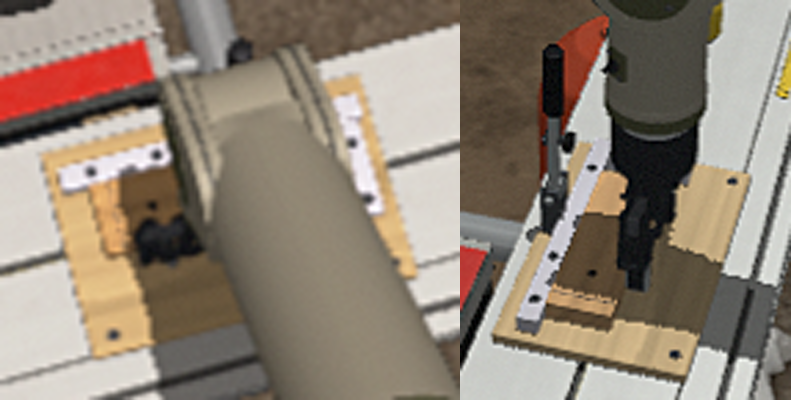

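The batten lies along the rail with 13 N of contact. I'll back off, lift, and go to its left end with the fingers shut.

Request:
send_rows([
  [-10,0,0],
  [-18,0,0],
  [-18,0,-25],
  [-18,0,-50],
  [-18,0,-70],
], roll=[0,0,0,0,0])

```text
clock: 5.77
position: [0.4423, -0.0344, 0.0798]
ee_rot: [0.993, 0.12, 0.001, 0.0]
ft_force: [1.9, -1.3, 0.5]
grip_width: 1.0
```

Request:
send_rows([
  [10,-26,0],
  [20,-52,0],
  [32,-78,0],
  [44,-104,0],
  [55,-127,0],
], roll=[0,0,0,0,0], jaw=0)

```text
clock: 6.18
position: [0.4657, 0.1034, 0.0787]
ee_rot: [0.993, 0.12, 0.001, -0.0]
ft_force: [-0.6, -0.6, -0.3]
grip_width: 0.302
```

Request:
send_rows([
  [0,0,0],
  [0,0,0],
  [0,0,0],
  [0,0,0],
  [0,0,0],
], roll=[0,0,0,0,0])

```text
clock: 6.6
position: [0.4656, 0.1006, 0.0783]
ee_rot: [0.993, 0.119, 0.0, 0.0]
ft_force: [-1.6, 0.3, 0.5]
grip_width: 0.003
```

Run:
```python
from h import *
p,d,c=look('top');q,e,k=look('scene')
a=cv2.resize(p[180:280,295:410],(460,400),interpolation=cv2.INTER_CUBIC); b=cv2.resize(q[140:285,270:390],(331,400),interpolation=cv2.INTER_CUBIC)
cv2.imwrite('pics/crop4.png',np.hstack([a,b]))
o=monitor.get_obs();x=o['position'][:2]-[.473,-.0355];C,S=np.cos(.24),np.sin(.24);print('jig',x@[C,S],x@[-S,C],o['position'])
```

```text
jig 0.025228722625055853 0.1342393622998276 [0.46559657 0.10088872 0.07829874]
```

View pics/crop4.png

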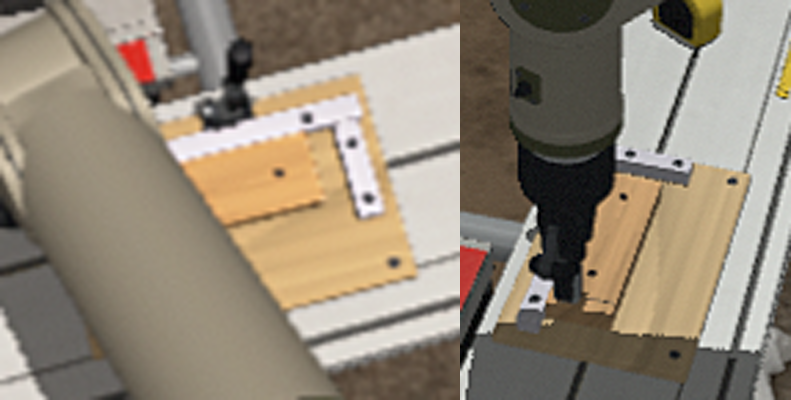

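Batten is flush to the rail, and its right end is about 20 mm short of the stop (crop (315,170) against (345,165)). The shut fingers are just left of its left end. Next I descend and push along the rail.

Request:
send_rows([
  [0,0,20],
  [0,0,38],
  [0,0,50],
  [0,0,57],
  [0,0,60],
], roll=[0,0,0,0,0])

```text
clock: 7.12
position: [0.465, 0.1016, 0.0174]
ee_rot: [0.993, 0.12, -0.001, -0.0]
ft_force: [0.3, 0.8, -0.0]
grip_width: -0.001
```

Request:
send_rows([
  [0,4,0],
  [0,8,0],
  [0,12,0],
  [0,16,0],
  [0,20,0],
], roll=[0,0,0,0,0])

```text
clock: 7.53
position: [0.4709, 0.0818, 0.0188]
ee_rot: [0.993, 0.119, 0.0, 0.0]
ft_force: [-1.3, 2.2, 1.4]
grip_width: -0.003
```

Request:
send_rows([
  [0,2,0],
  [0,4,0],
  [0,6,0],
  [0,8,0],
  [0,10,0],
], roll=[0,0,0,0,0])

```text
clock: 7.95
position: [0.4727, 0.0726, 0.0183]
ee_rot: [0.993, 0.12, 0.0, -0.0]
ft_force: [-0.6, 1.5, 0.4]
grip_width: 0.001
```

Request:
send_rows([
  [0,1.5,0],
  [0,3,0],
  [0,4.5,0],
  [0,6,0],
  [0,7,0],
], roll=[0,0,0,0,0])

```text
clock: 8.37
position: [0.4744, 0.0657, 0.0183]
ee_rot: [0.993, 0.12, -0.0, 0.0]
ft_force: [0.4, 1.3, 1.4]
grip_width: 0.002
```

Request:
send_rows([
  [0,1,0],
  [0,2,0],
  [0,3,0],
  [0,3,0],
  [0,3,0],
], roll=[0,0,0,0,0])

```text
clock: 8.78
position: [0.4751, 0.0627, 0.0182]
ee_rot: [0.993, 0.12, -0.0, 0.0]
ft_force: [-0.8, -0.2, 0.4]
grip_width: -0.003
```

Request:
send_rows([
  [0,1,0],
  [0,2,0],
  [0,3,0],
  [0,3,0],
  [0,3,0],
], roll=[0,0,0,0,0])

```text
clock: 9.2
position: [0.4757, 0.0603, 0.0183]
ee_rot: [0.993, 0.12, -0.0, -0.0]
ft_force: [-1.0, 3.1, -0.5]
grip_width: 0.003
```

Request:
send_rows([
  [0,1,0],
  [0,2,0],
  [0,3,0],
  [0,3,0],
  [0,3,0],
], roll=[0,0,0,0,0])

```text
clock: 9.62
position: [0.4757, 0.06, 0.0182]
ee_rot: [0.993, 0.121, -0.0, -0.002]
ft_force: [-4.6, 11.7, 1.0]
grip_width: 0.003
```

Request:
send_rows([
  [0,-10,0],
  [0,-20,0],
  [0,-25,-20],
  [0,-25,-50],
  [0,-25,-80],
], roll=[0,0,0,0,0])

```text
clock: 10.03
position: [0.4696, 0.0821, 0.0988]
ee_rot: [0.993, 0.12, -0.001, -0.0]
ft_force: [0.3, 0.4, 0.8]
grip_width: -0.003
```

Request:
send_rows([
  [-15,-35,-10],
  [-30,-70,-20],
  [-45,-105,-30],
  [-60,-120,-40],
  [-70,-120,-50],
], roll=[0,0,0,0,0])

```text
clock: 10.45
position: [0.3716, 0.1848, 0.1488]
ee_rot: [0.992, 0.122, 0.0, 0.0]
ft_force: [-0.3, -0.7, -0.3]
grip_width: -0.001
```

Run:
```python
from h import *
p,d,c=look('top','top5.png');q,e,k=look('scene','scene5.png')
a=cv2.resize(p[180:280,295:410],(460,400),interpolation=cv2.INTER_CUBIC); b=cv2.resize(q[140:285,270:390],(331,400),interpolation=cv2.INTER_CUBIC)
cv2.imwrite('pics/crop5.png',np.hstack([a,b]))
print(monitor.get_obs()['position'])
# lever points: handle dark pixels, by depth
for n,dd,cc,box in(('top',d,c,(340,185,362,215)),('scene',e,k,(292,150,316,230))):
    u,v=np.meshgrid(np.arange(box[0],box[2]),np.arange(box[1],box[3]));uv=np.c_[u.ravel(),v.ravel()]
    P=by_depth(uv,dd,cc);x=P[:,:2]-[.473,-.0355];C,S=np.cos(.24),np.sin(.24)
    J=np.c_[x@[C,S],x@[-S,C],P[:,2]]*1e3
    m=(abs(J[:,1]+20)<25)&(J[:,2]>65)&(J[:,2]<230)&(J[:,0]<180)&(J[:,0]>-50)
    Jm=J[m];print(n,len(Jm))
    for lo in range(60,220,20):
        s=Jm[(Jm[:,2]>=lo)&(Jm[:,2]<lo+20)]
        if len(s):print(lo,len(s),np.median(s,0).round(0))
```

```text
[0.37365137 0.18197818 0.14948991]
top 118
60 2 [ 84. -12.  73.]
80 3 [ 80. -11.  97.]
100 34 [ 74. -16. 113.]
120 6 [ 71. -17. 123.]
140 7 [ 76. -15. 150.]
160 15 [ 76. -17. 168.]
180 14 [ 76. -15. 194.]
200 37 [ 83. -19. 206.]
scene 286
60 20 [ 82. -13.  72.]
80 29 [ 83. -13.  88.]
100 31 [ 85. -13. 113.]
120 27 [ 82. -13. 129.]
140 43 [ 83. -12. 151.]
160 45 [ 84. -12. 170.]
180 44 [ 83. -12. 191.]
200 47 [ 84. -14. 206.]
```

View pics/crop5.png

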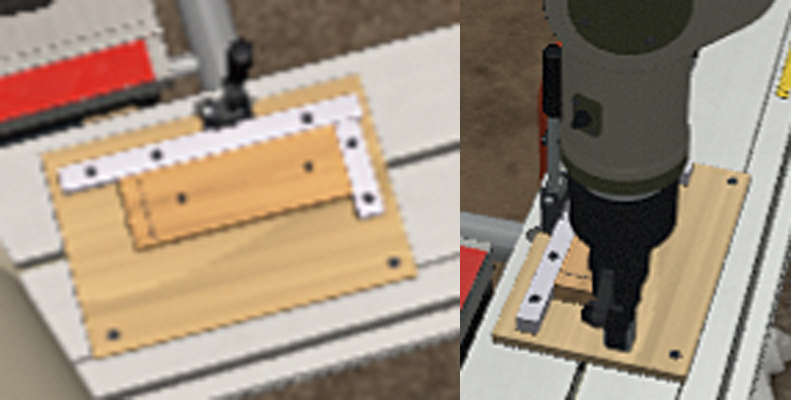

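The batten now appears seated against rail and stop, and the lever is upright (x≈84 mm, y≈-18 mm, top ≈208 mm). Pushing the end may have opened a small gap at the rail, so I'll press it to the rail once more with both fingers.

Request:
send_rows([
  [0,25,0],
  [0,50,0],
  [0,75,0],
  [0,100,0],
  [0,125,0],
], roll=[0,0,0,0,0], jaw=1)

```text
clock: 10.97
position: [0.4043, 0.0578, 0.1478]
ee_rot: [0.993, 0.119, -0.0, 0.0]
ft_force: [0.9, -0.5, 0.6]
grip_width: 0.709
```

Request:
send_rows([
  [0,25,0],
  [0,50,0],
  [0,75,0],
  [0,100,0],
  [0,120,0],
], roll=[0,0,0,0,0])

```text
clock: 11.38
position: [0.4326, -0.0596, 0.1475]
ee_rot: [0.993, 0.118, -0.0, 0.001]
ft_force: [0.0, -0.5, -1.0]
grip_width: 0.999
```

Request:
send_rows([
  [0,0,20],
  [0,0,40],
  [0,0,60],
  [0,0,75],
  [0,0,90],
], roll=[0,0,0,0,0])

```text
clock: 11.8
position: [0.4321, -0.0575, 0.0565]
ee_rot: [0.993, 0.119, -0.001, 0.0]
ft_force: [0.5, -0.1, -0.6]
grip_width: 0.998
```

```bash
cat >> h.py <<'E'
def jig():
    o=monitor.get_obs();x=o['position'][:2]-[.473,-.0355];C,S=np.cos(.24),np.sin(.24)
    q=o['ee_rot'];print('jig mm',(np.array([x@[C,S],x@[-S,C],o['position'][2]])*1e3).round(1),'yaw',round(2*np.arctan2(q[1],q[0]),3))
E
python3 -c "
from h import *
jig()"
```

```text
jig mm [-45.  -11.6  56.5] yaw 0.238
```

Request:
send_rows([
  [0,0,15],
  [0,0,30],
  [0,0,40],
  [0,0,45],
  [0,0,47],
], roll=[0,0,0,0,0])

```text
clock: 12.22
position: [0.4319, -0.0568, 0.0103]
ee_rot: [0.993, 0.119, -0.001, -0.0]
ft_force: [-0.7, -0.2, 0.2]
grip_width: 0.996
```

Request:
send_rows([
  [6,0,0],
  [12,0,0],
  [18,0,0],
  [23,0,0],
  [27,0,0],
], roll=[0,0,0,0,0])

```text
clock: 12.63
position: [0.4597, -0.05, 0.0118]
ee_rot: [0.993, 0.12, 0.001, 0.0]
ft_force: [-0.5, 0.1, -0.6]
grip_width: 1.003
```

Request:
send_rows([
  [1,0,0],
  [2,0,0],
  [3,0,0],
  [4,0,0],
  [5,0,0],
], roll=[0,0,0,0,0])

```text
clock: 13.05
position: [0.4616, -0.0495, 0.0109]
ee_rot: [0.993, 0.12, -0.002, 0.0]
ft_force: [-10.3, -1.9, 8.0]
grip_width: 1.001
```

The contact x is -14.4 mm, the same as before, so the batten is flush. I'll drag gently toward the stop while pressing, then retreat and line up above the lever.

Request:
send_rows([
  [0,1,0],
  [0,2,0],
  [0,3,0],
  [0,4,0],
  [0,4,0],
], roll=[0,0,0,0,0])

```text
clock: 13.47
position: [0.4623, -0.0526, 0.0106]
ee_rot: [0.993, 0.12, -0.002, -0.0]
ft_force: [-7.0, 1.1, 1.4]
grip_width: 1.004
```

Request:
send_rows([
  [-12,0,0],
  [-25,0,0],
  [-25,0,-30],
  [-25,0,-65],
  [-25,0,-100],
], roll=[0,0,0,0,0])

```text
clock: 13.88
position: [0.4391, -0.0586, 0.1122]
ee_rot: [0.993, 0.12, -0.001, -0.0]
ft_force: [1.9, -0.8, 0.5]
grip_width: 1.003
```

Request:
send_rows([
  [0,0,-35],
  [0,0,-70],
  [0,0,-105],
  [0,0,-130],
  [0,0,-150],
], roll=[0,0,0,0,0])

```text
clock: 14.3
position: [0.4405, -0.0589, 0.264]
ee_rot: [0.993, 0.12, 0.001, 0.001]
ft_force: [0.1, 0.6, -1.4]
grip_width: 1.0
```

Run:
```python
from h import *
jig()
p,d,c=look('top')
a=cv2.resize(p[180:280,295:410],(690,600),interpolation=cv2.INTER_CUBIC)
cv2.imwrite('pics/crop6.png',a)
```

```text
jig mm [-37.2 -15.  264. ] yaw 0.24
```

Request:
send_rows([
  [25,1,0],
  [50,2,0],
  [75,3,0],
  [100,3,0],
  [121,3,0],
], roll=[0,0,0,0,0])

```text
clock: 14.77
position: [0.5596, -0.0328, 0.2608]
ee_rot: [0.993, 0.119, 0.0, -0.0]
ft_force: [0.2, 0.1, 0.2]
grip_width: 1.002
```

Request:
send_rows([
  [0,0,8],
  [0,0,16],
  [0,0,24],
  [0,0,32],
  [0,0,40],
], roll=[0,0,0,0,0])

```text
clock: 15.18
position: [0.5575, -0.0335, 0.2205]
ee_rot: [0.993, 0.119, -0.0, 0.0]
ft_force: [-0.6, 1.3, -0.8]
grip_width: 0.998
```

Run:
```python
from h import *
jig()
q,e,k=look('scene')
cv2.imwrite('pics/crop7.png',cv2.resize(q[100:260,250:410],(600,600),interpolation=cv2.INTER_CUBIC))
```

```text
jig mm [ 82.6 -18.2 220.5] yaw 0.239
```

View pics/crop7.png

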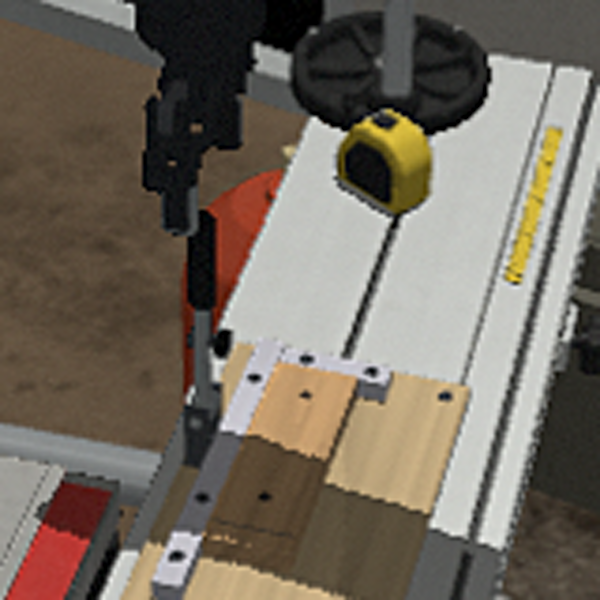

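The scene crop shows the handle top at about (200,215) below and between the open fingers, and the batten flush with rail and stop. I'll descend and grip.

Request:
send_rows([
  [0,0,12],
  [0,0,24],
  [0,0,36],
  [0,0,48],
  [0,0,58],
], roll=[0,0,0,0,0])

```text
clock: 15.65
position: [0.5578, -0.0331, 0.1616]
ee_rot: [0.993, 0.12, -0.001, -0.0]
ft_force: [-0.6, 0.9, 0.8]
grip_width: 1.001
```

Request:
send_rows([
  [0,0,0],
  [0,0,0],
  [0,0,0],
  [0,0,0],
  [0,0,0],
], roll=[0,0,0,0,0], jaw=0, newtons=25)

```text
clock: 16.07
position: [0.5587, -0.033, 0.164]
ee_rot: [0.993, 0.12, 0.001, 0.0]
ft_force: [0.6, -0.5, 0.8]
grip_width: 0.298
```

Request:
send_rows([
  [0,0,0],
  [0,0,0],
  [0,0,0],
  [0,0,0],
  [0,0,0],
], roll=[0,0,0,0,0])

```text
clock: 16.48
position: [0.5593, -0.0358, 0.1643]
ee_rot: [0.993, 0.118, 0.001, 0.002]
ft_force: [2.0, -6.7, 2.3]
grip_width: 0.224
```

Run:
```python
from h import *
jig()
# arc rows: lever angle 90->0, TCP 19 mm below the grip point
for a in range(90,-1,-5):
    t=np.radians(a);print(a,(130-130*np.sin(t)).round(1),(-130*np.cos(t)).round(1))
```

```text
jig mm [ 83.8 -20.8 164.3] yaw 0.237
90 0.0 -0.0
85 0.5 -11.3
80 2.0 -22.6
75 4.4 -33.6
70 7.8 -44.5
65 12.2 -54.9
60 17.4 -65.0
55 23.5 -74.6
50 30.4 -83.6
45 38.1 -91.9
40 46.4 -99.6
35 55.4 -106.5
30 65.0 -112.6
25 75.1 -117.8
20 85.5 -122.2
15 96.4 -125.6
10 107.4 -128.0
5 118.7 -129.5
0 130.0 -130.0
```

Request:
send_rows([
  [-11.5,2,0.5],
  [-23,3,2],
  [-34.5,3,4.5],
  [-45.5,3,8],
  [-56,3,12.5],
], roll=[0,0,0,0,0])

```text
clock: 16.9
position: [0.5057, -0.0492, 0.1521]
ee_rot: [0.993, 0.12, 0.002, 0.0]
ft_force: [3.1, -0.4, 3.0]
grip_width: 0.225
```

Request:
send_rows([
  [-10.5,0,5.5],
  [-20,0,11.5],
  [-29.5,0,18.5],
  [-38,0,26.5],
  [-45.5,0,35],
], roll=[0,0,0,0,0])

```text
clock: 17.32
position: [0.4609, -0.0604, 0.1167]
ee_rot: [0.993, 0.12, 0.001, 0.001]
ft_force: [-0.6, -0.4, 4.7]
grip_width: 0.223
```

Request:
send_rows([
  [-7,0,9],
  [-13.5,0,19],
  [-18.5,0,29.5],
  [-23,0,40],
  [-26.5,0,51],
], roll=[0,0,0,0,0])

```text
clock: 17.73
position: [0.4344, -0.0669, 0.0641]
ee_rot: [0.993, 0.119, 0.0, 0.0]
ft_force: [-0.4, -2.4, 1.7]
grip_width: 0.225
```

```bash
python3 -c "
from h import *
jig()"
```

```text
jig mm [-45.  -21.3  64.1] yaw 0.239
```

Request:
send_rows([
  [-1.5,0,6],
  [-2.5,0,12],
  [-3.5,0,18],
  [-4,0,23],
  [-4,0,27],
], roll=[0,0,0,0,0])

```text
clock: 18.15
position: [0.4303, -0.0679, 0.0371]
ee_rot: [0.993, 0.119, -0.001, 0.0]
ft_force: [-1.6, -5.8, 1.4]
grip_width: 0.222
```

Request:
send_rows([
  [0,0,2],
  [0,0,4],
  [0,0,6],
  [0,0,8],
  [0,0,8],
], roll=[0,0,0,0,0])

```text
clock: 18.57
position: [0.4303, -0.0679, 0.0291]
ee_rot: [0.993, 0.119, -0.001, 0.0]
ft_force: [-1.3, -5.4, -1.0]
grip_width: 0.228
```

Request:
send_rows([
  [0,0,0.5],
  [0,0,1],
  [0,0,2],
  [0,0,3],
  [0,0,3],
], roll=[0,0,0,0,0])

```text
clock: 18.98
position: [0.4304, -0.0678, 0.0263]
ee_rot: [0.993, 0.119, -0.0, 0.0]
ft_force: [-0.8, -5.1, -0.9]
grip_width: 0.23
```

Request:
send_rows([
  [0,0,0.5],
  [0,0,1],
  [0,0,2],
  [0,0,3],
  [0,0,3],
], roll=[0,0,0,0,0])

```text
clock: 19.4
position: [0.4305, -0.0678, 0.0234]
ee_rot: [0.993, 0.119, -0.0, 0.0]
ft_force: [-0.8, -5.2, -0.7]
grip_width: 0.226
```

Run:
```python
from h import *
jig()
q,e,k=look('scene')
cv2.imwrite('pics/crop8.png',cv2.resize(q[150:270,270:390],(600,600),interpolation=cv2.INTER_CUBIC))
```

```text
jig mm [-49.  -21.3  23.4] yaw 0.239
```

View pics/crop8.png

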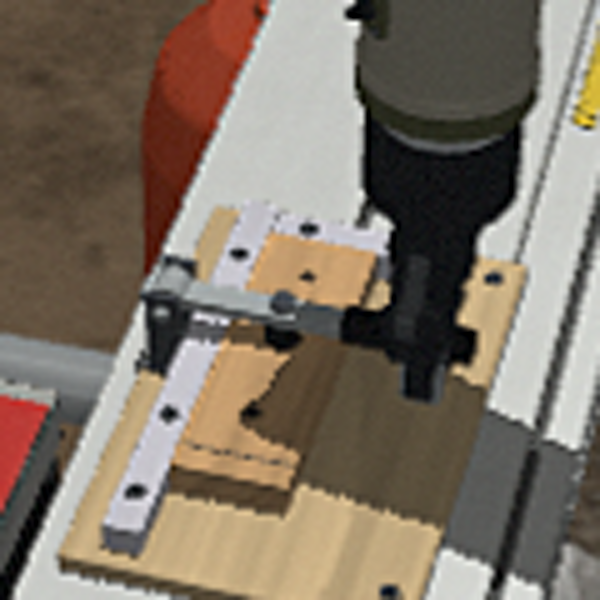

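Run:
```python
from h import *
q,e,k=look('scene')
C,S=np.cos(.24),np.sin(.24)
uv=np.array([[200,298],[220,300],[240,303],[260,307],[320,318],[345,322],[360,328],[370,330],[465,345],[458,340]])/5+[270,150]
u=np.round(uv).astype(int)
for n in range(len(u)):
    w=[by_depth([[u[n,0],u[n,1]+j]],e,k)[0] for j in(-2,-1,0,1,2)]
    print([ (np.array([(P[:2]-[.473,-.0355])@[C,S],(P[:2]-[.473,-.0355])@[-S,C],P[2]])*1e3).round(0).astype(int).tolist() for P in w])
```

```text
[[69, -21, 52], [68, -17, 53], [68, -16, 50], [68, -15, 48], [66, -9, 50]]
[[60, -24, 52], [59, -20, 52], [58, -18, 51], [56, -12, 53], [56, -12, 50]]
[[48, -21, 55], [46, -14, 57], [47, -17, 51], [45, -9, 55], [46, -14, 47]]
[[39, -24, 55], [38, -22, 53], [37, -19, 53], [36, -13, 54], [36, -14, 50]]
[[7, -23, 53], [5, -17, 55], [4, -13, 56], [4, -10, 55], [4, -12, 50]]
[[-7, -19, 61], [-8, -15, 61], [-9, -12, 60], [-8, -13, 55], [-9, -11, 55]]
[[-15, -15, 59], [-15, -16, 55], [-16, -14, 54], [-16, -15, 49], [-17, -8, 52]]
[[-19, -21, 55], [-21, -13, 59], [-21, -14, 55], [-23, -7, 59], [-22, -11, 51]]
[[-68, -20, 59], [-69, -14, 61], [-69, -15, 57], [-70, -10, 58], [-70, -12, 53]]
[[-65, -22, 59], [-66, -17, 61], [-66, -16, 58], [-68, -8, 63], [-67, -12, 56]]
```

Request:
send_rows([
  [0,0,0.5],
  [0,0,1],
  [0,0,1.5],
  [0,0,2],
  [0,0,2],
], roll=[0,0,0,0,0])

```text
clock: 19.92
position: [0.4307, -0.0678, 0.0216]
ee_rot: [0.993, 0.119, -0.0, 0.0]
ft_force: [-0.6, -4.8, 0.8]
grip_width: 0.23
```

Depth puts the bar top at about 54 mm and the handle top at about 60 mm, so the lever is horizontal to within a couple of mm. I'll press a little further until it resists.

Request:
send_rows([
  [0,0,0.5],
  [0,0,1],
  [0,0,1.5],
  [0,0,2],
  [0,0,2],
], roll=[0,0,0,0,0])

```text
clock: 20.33
position: [0.431, -0.0678, 0.0207]
ee_rot: [0.993, 0.119, -0.0, 0.001]
ft_force: [-9.1, -4.6, 23.4]
grip_width: 0.227
```

Request:
send_rows([
  [0,0,0.5],
  [0,0,1],
  [0,0,1.5],
  [0,0,2],
  [0,0,2],
], roll=[0,0,0,0,0])

```text
clock: 20.75
position: [0.4319, -0.0676, 0.0192]
ee_rot: [0.993, 0.12, 0.001, 0.001]
ft_force: [-7.3, -2.9, 25.0]
grip_width: 0.226
```

Contact at 23–25 N means the pad is down. I'll open, retreat straight up and check.

Request:
send_rows([
  [0,0,0],
  [0,0,0],
  [0,0,0],
  [0,0,0],
  [0,0,0],
], roll=[0,0,0,0,0], jaw=1)

```text
clock: 21.17
position: [0.4306, -0.067, 0.0175]
ee_rot: [0.993, 0.12, -0.0, -0.0]
ft_force: [-0.5, 1.0, 0.1]
grip_width: 0.916
```

Request:
send_rows([
  [0,0,0],
  [0,0,0],
  [0,0,0],
  [0,0,-5],
  [0,0,-10],
], roll=[0,0,0,0,0])

```text
clock: 21.58
position: [0.4306, -0.0672, 0.0281]
ee_rot: [0.993, 0.12, -0.0, -0.0]
ft_force: [1.2, 0.3, -0.3]
grip_width: 0.997
```

Request:
send_rows([
  [0,0,-20],
  [0,0,-50],
  [0,0,-85],
  [0,0,-120],
  [0,0,-150],
], roll=[0,0,0,0,0])

```text
clock: 22.0
position: [0.4309, -0.0669, 0.1807]
ee_rot: [0.993, 0.12, 0.001, 0.0]
ft_force: [0.9, 0.1, -0.0]
grip_width: 1.001
```

Request:
send_rows([
  [-5,-30,-10],
  [-10,-60,-20],
  [-15,-90,-30],
  [-20,-120,-40],
  [-20,-150,-50],
], roll=[0,0,0,0,0])

```text
clock: 22.42
position: [0.3745, 0.0749, 0.2287]
ee_rot: [0.993, 0.12, 0.0, 0.001]
ft_force: [1.9, 0.1, -0.0]
grip_width: 0.997
```

Request:
send_rows([
  [0,-30,0],
  [0,-60,0],
  [0,-90,0],
  [0,-120,0],
  [0,-120,0],
], roll=[0,0,0,0,0])

```text
clock: 22.83
position: [0.3455, 0.1955, 0.2286]
ee_rot: [0.992, 0.123, 0.001, 0.0]
ft_force: [0.4, 0.8, 0.2]
grip_width: 0.998
```

Run:
```python
from h import *
p,d,c=look('top','top9.png');q,e,k=look('scene','scene9.png')
a=cv2.resize(p[180:280,295:410],(460,400),interpolation=cv2.INTER_CUBIC); b=cv2.resize(q[140:285,270:390],(331,400),interpolation=cv2.INTER_CUBIC)
cv2.imwrite('pics/crop9.png',np.hstack([a,b]))
C,S=np.cos(.24),np.sin(.24)
for n,dd,cc in(('top',d,c),('scene',e,k)):
    v,u=np.mgrid[140:300,270:410];P=by_depth(np.c_[u.ravel(),v.ravel()],dd,cc)
    x=P[:,:2]-[.473,-.0355];J=np.c_[x@[C,S],x@[-S,C],P[:,2]]*1e3
    print(n,[(lo,J[(abs(J[:,1]+20)<7)&(J[:,0]>=lo)&(J[:,0]<lo+20)&(J[:,2]>40)&(J[:,2]<90)][:,2].round(0).astype(int).tolist()) for lo in(-75,-55,-35,-15,5,25,45)])
# bystanders moved?
t=cv2.imread('pics/top1.png').astype(int);m=(abs(p.astype(int)-t).max(2)>40)
for nm,(x0,y0,x1,y1) in dict(square=(220,250,298,295),pencil=(165,278,225,298),tape=(445,180,470,212)).items(): print(nm,m[y0:y1,x0:x1].sum())
```

```text
top [(-75, [62, 54, 63, 60, 60, 54, 57, 59, 60, 59, 59, 64, 62, 59, 59, 61, 66, 55, 66, 61, 59, 55, 56, 62, 52, 62, 58, 46]), (-55, [65, 60, 66, 58, 54, 54, 62, 57, 56, 59, 60, 65, 62, 63, 62, 58, 58, 57, 57, 60, 60, 60, 55, 56, 61, 61, 62, 63, 54, 54]), (-35, [60, 54, 56, 60, 63, 59, 54, 60, 53, 61, 59, 59, 55, 62, 58, 62, 63, 58, 63, 62, 58, 56, 52, 59, 50]), (-15, [56, 53, 58, 47, 55, 57, 52, 60, 54, 56, 58, 55, 55, 55, 59, 59, 63, 62, 54, 57, 52, 59, 63, 56]), (5, [62, 64, 56, 63, 61, 55, 51, 50, 51, 63, 58, 49, 50, 59, 60, 54, 57, 52, 52, 57, 56, 52, 44, 58, 62, 53, 50, 51]), (25, [62, 55, 56, 50, 52, 58, 59, 53, 57, 54, 51, 52, 56, 53, 49, 54, 61, 54, 50, 58, 57, 59, 58, 56]), (45, [57, 52, 56, 52, 54, 50, 54, 57, 48, 49, 51, 53, 51, 55, 50, 50, 53, 50, 54, 50, 51, 56, 54, 51, 49, 50])]
scene [(-75, [59, 61, 58, 60, 61, 56, 57, 60, 57, 58, 55, 63, 62, 58, 58, 56, 58, 56, 56, 57, 60, 55, 54, 57, 56, 54, 53, 55, 47, 51, 41, 44, 44]), (-55, [62, 59, 55, 58, 65, 57, 60, 61, 62, 62, 59, 62, 60, 59, 59, 57, 60, 53, 56, 59, 56, 53, 57, 58, 55, 56, 53, 53, 55, 56, 56, 51, 44, 42]), (-35, []), (-15, []), (5, []), (25, [57, 53, 51, 53, 57, 53, 56, 52, 51, 61, 60, 51, 52, 49, 53, 57, 57, 52, 52, 53, 53, 53, 47, 44, 47, 47, 48, 42, 40]), (45, [59, 58, 55, 56, 52, 54, 54, 56, 53, 55, 53, 53, 59, 51, 53, 56, 55, 52, 51, 53, 52, 52, 54, 51, 49, 49, 48, 51, 50, 53, 52, 55, 48, 46, 47])]
square 2173
pencil 0
tape 0
```

View pics/crop9.png

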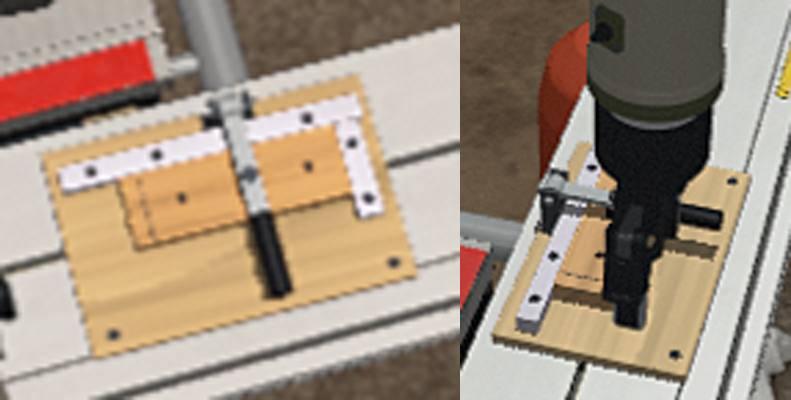

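The batten is flush with rail and stop, and the handle top is level at about 60 mm, its nominal height. The "square" difference is only the arm hanging over it. To be sure that opening the fingers did not tug the lever, I'll press once on the handle from above with shut fingers.

Request:
send_rows([
  [5,28,0],
  [10,56,0],
  [15,84,0],
  [20,112,0],
  [22,138,0],
], roll=[0,0,0,0,0], jaw=0)

```text
clock: 23.35
position: [0.4018, 0.0586, 0.2279]
ee_rot: [0.993, 0.119, -0.0, 0.0]
ft_force: [1.2, 0.2, 0.1]
grip_width: 0.298
```

Request:
send_rows([
  [0,28,0],
  [0,56,20],
  [0,84,40],
  [0,112,60],
  [0,137,80],
], roll=[0,0,0,0,0])

```text
clock: 23.77
position: [0.4335, -0.0748, 0.1469]
ee_rot: [0.993, 0.118, -0.0, 0.0]
ft_force: [0.5, -0.0, -0.1]
grip_width: -0.001
```

Request:
send_rows([
  [0,0,20],
  [0,0,40],
  [0,0,60],
  [0,0,75],
  [0,0,80],
], roll=[0,0,0,0,0])

```text
clock: 24.18
position: [0.432, -0.0728, 0.0657]
ee_rot: [0.993, 0.119, -0.002, -0.001]
ft_force: [-0.1, -0.0, 0.1]
grip_width: -0.0
```

```bash
python3 -c "
from h import *
jig()"
```

```text
jig mm [-48.6 -26.5  65.7] yaw 0.238
```

Request:
send_rows([
  [0,-5,0],
  [0,-5,1],
  [0,-5,2],
  [0,-5,3],
  [0,-5,4],
], roll=[0,0,0,0,0])

```text
clock: 24.6
position: [0.4332, -0.0671, 0.0644]
ee_rot: [0.993, 0.12, 0.001, 0.0]
ft_force: [-0.5, 0.7, 0.3]
grip_width: -0.002
```

Request:
send_rows([
  [0,0,0.5],
  [0,0,1],
  [0,0,1.5],
  [0,0,2],
  [0,0,2],
], roll=[0,0,0,0,0])

```text
clock: 25.02
position: [0.4327, -0.0669, 0.0617]
ee_rot: [0.993, 0.12, -0.0, 0.0]
ft_force: [0.2, -0.5, 0.2]
grip_width: 0.001
```

Request:
send_rows([
  [0,0,0.5],
  [0,0,1],
  [0,0,1],
  [0,0,1],
  [0,0,1],
], roll=[0,0,0,0,0])

```text
clock: 25.43
position: [0.4327, -0.0668, 0.0608]
ee_rot: [0.993, 0.12, 0.0, 0.0]
ft_force: [0.4, 0.1, -0.1]
grip_width: 0.002
```

Request:
send_rows([
  [0,0,0.5],
  [0,0,1],
  [0,0,1.5],
  [0,0,1.5],
  [0,0,1.5],
], roll=[0,0,0,0,0])

```text
clock: 25.85
position: [0.4328, -0.0669, 0.0598]
ee_rot: [0.993, 0.12, -0.0, 0.0]
ft_force: [-2.8, 0.4, 9.4]
grip_width: -0.003
```

Request:
send_rows([
  [0,0,0.5],
  [0,0,1],
  [0,0,1],
  [0,0,1],
  [0,0,1],
], roll=[0,0,0,0,0])

```text
clock: 26.27
position: [0.4329, -0.0669, 0.0595]
ee_rot: [0.993, 0.12, -0.0, 0.0]
ft_force: [-8.2, 0.9, 20.8]
grip_width: 0.003
```

The handle top resists firmly at 59.5–60 mm (9 N, then 21 N), so the lever is fully down. I'll lift away, check and hand in.

Request:
send_rows([
  [0,0,-5],
  [0,0,-25],
  [0,0,-60],
  [0,0,-95],
  [0,0,-130],
], roll=[0,0,0,0,0])

```text
clock: 26.68
position: [0.4323, -0.0665, 0.1898]
ee_rot: [0.993, 0.12, -0.0, -0.0]
ft_force: [1.4, -0.5, -0.6]
grip_width: 0.0
```

Request:
send_rows([
  [0,30,0],
  [0,60,0],
  [-5,90,0],
  [-10,120,0],
  [-20,150,0],
], roll=[0,0,0,0,0])

```text
clock: 27.1
position: [0.4493, -0.2185, 0.1883]
ee_rot: [0.993, 0.12, 0.0, 0.0]
ft_force: [0.4, 0.7, -0.4]
grip_width: -0.003
```

Request:
send_rows([
  [0,30,0],
  [0,60,0],
  [0,60,0],
  [0,60,0],
  [0,60,0],
], roll=[0,0,0,0,0])

```text
clock: 27.52
position: [0.4632, -0.2749, 0.188]
ee_rot: [0.993, 0.12, -0.0, -0.0]
ft_force: [0.4, 0.3, -0.4]
grip_width: -0.003
```

Run:
```python
from h import *
p,d,c=look('top','top10.png');q,e,k=look('scene','scene10.png')
a=cv2.resize(p[180:280,295:410],(460,400),interpolation=cv2.INTER_CUBIC); b=cv2.resize(q[140:285,270:390],(331,400),interpolation=cv2.INTER_CUBIC)
cv2.imwrite('pics/crop10.png',np.hstack([a,b]))
t=cv2.imread('pics/top1.png').astype(int);m=(abs(p.astype(int)-t).max(2)>40)
for nm,(x0,y0,x1,y1) in dict(square=(220,250,298,295),pencil=(165,278,225,298),tape=(445,180,470,212)).items(): print(nm,m[y0:y1,x0:x1].sum())
```

```text
square 0
pencil 0
tape 719
```

View pics/crop10.png

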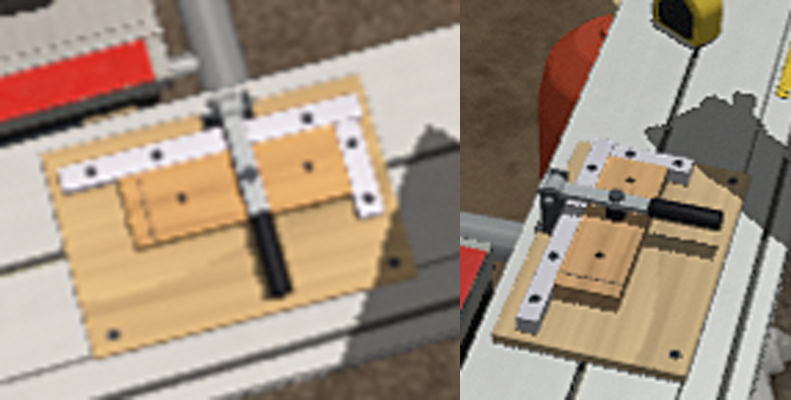

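Both views show the lever down across the seated batten, with the robot clear of everything. The tape measure's difference in the top view comes from the arm covering it, and the scene view shows it in place.

```bash
python3 -c "
from h import *
print(manip.hand_in(), monitor.get_obs()['clock'])"
```

```text
the job is handed in; nothing more can be done
the job is handed in; nothing more can be done
```

The batten is seated against the rail and the end stop, the clamp lever is fully down on it, and the job is handed in (about 28 s of the 59 s used).

**What I did:** I slid the batten to the rail with the open fingers, then along the rail to the stop with shut fingers. I pressed it against the rail once more, then gripped the handle, swung the lever down, released it and pressed it again from above.

**Last checks:**
- **Rail:** both pushes met it at the same place, within 0.1 mm, at about 10–13 N.
- **Stop:** it resisted at about 12 N, and the last pictures show no gap at either the rail or the stop.
- **Lever:** the bar is level, with the handle top at about 60 mm as expected, and it resisted firmly at 21 N. The pad's contact with the batten is inferred from that resistance, not seen directly.
- **Try square and pencil:** no pixels changed in the final top view.
- **Tape measure:** it showed no change in an earlier top view. The arm covered it in the last one, so that comparison failed (719 changed pixels), but the scene view shows it in place.

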